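# Draw down the casting-pot lid crosswise

## Task

Pick up the wooden-handled forked wrench and use it to tighten the two loose brass wing screws on the casting pot's lid, clockwise, a little each pass: about an eighth of a turn on one, lift off and cross to the opposite one for the same, then back across to bring the first home on its white line, and last the second home. Turn the screws only with the wrench, keeping the gripper itself off the pot, then stand the wrench upright on the bench and let go.

Things in the scene. Friction and masses are not known exactly. Their poses are not given: they have to be found in the camera images.
- wrench: Loose wrench, 0.3 kg, standing on its fork. Origin: centre of underside, z up. Wooden bar handle: 64 mm along x, 18 thick in y, z 85 to 111 mm; grip it across the 18. 16 mm stem below. Steel fork 50 (x) by 40 mm (y): two 10 mm prongs, a 20 mm slot between, 26 deep, open-ended, along x like the handle. Same after a half turn. The black-handled wrench with a round socket is the wrong one.
- pot: Fixed round pot, blue lid 240 mm across, its face at z = 87 mm. Origin: centre of underside, z up. Ring of 85 mm radius: loose brass screws at x = +85 (screw_a), -85 (screw_b); dark steel ones at y = +-85 are tight. Upright wings 44 long, 6 thick, 10 to 30 mm above the lid face; fork underside goes 8 mm above it (bottoms at 4). White radial home lines. Centre gauge 48 mm wide, 15 high.
- screw_a (a joint): Brass screw at pot x = +85 mm, rad, grows clockwise from above (tightening). Wing direction = pot yaw + 1.4 - value: at 1.4 it lies on the white line (home: above 1.2), hard stop 1.5, start 0 to 0.2, halfway about 0.75. Friction 0.12 N m holds it; height stays. A centred fork has 0.33 rad free play: turn it that much beyond the wing.
- screw_b (a joint): The same for the opposite brass wing screw, at pot x = -85 mm.
There are look-alikes about, which are no part of the job. What is shaped like the wrench but red or turquoise is not meant.

How it is judged:
On the way, in this order (a step that is already met when the one before it is completed fails the run):
1. one brass screw turned about halfway (0.35 to 1.1 rad), the other still below 0.35, and the wrench lifted clear above the screws (((value of joint screw_a between 0.35 and 1.1 rad and value of joint screw_b below 0.35 rad and z of wrench in the frame of pot above 0.115 m) or (value of joint screw_b between 0.35 and 1.1 rad and value of joint screw_a below 0.35 rad and z of wrench in the frame of pot above 0.115 m))), for 0.1 s.
2. both brass screws about halfway (0.35 to 1.1 rad), wrench lifted clear (value of joint screw_a between 0.35 and 1.1 rad and value of joint screw_b between 0.35 and 1.1 rad and z of wrench in the frame of pot above 0.115 m), for 0.1 s.
3. one brass screw home (above 1.2 rad), the other still about halfway, wrench lifted clear (((value of joint screw_a above 1.2 rad and value of joint screw_b between 0.35 and 1.1 rad and z of wrench in the frame of pot above 0.115 m) or (value of joint screw_b above 1.2 rad and value of joint screw_a between 0.35 and 1.1 rad and z of wrench in the frame of pot above 0.115 m))), for 0.1 s.
At the end, for the whole second after the job is handed in: Both brass wing screws are home (above 1.2 rad: within about 11 degrees short of the white line, or at the stop just past it), and the wrench stands upright (within 10 degrees), at rest on the bench, released (value of joint each of screw_a, screw_b above 1.2 rad and height (world z) of wrench below 0.01 m and angle between wrench's own z axis and vertical below 0.17 rad and linear speed of wrench below 0.03 m/s); the robot touches nothing.
It fails at once if one brass screw is run home (above 1.2 rad) while its opposite is still below 0.35 rad ((value of joint screw_a above 1.2 rad and value of joint screw_b below 0.35 rad) or (value of joint screw_b above 1.2 rad and value of joint screw_a below 0.35 rad)).
It fails at once if the gripper or arm presses on the pot or its screws (over 2 N) (contact force between any of the fingers, the arm and pot above 2 N).
It also fails if it takes over 64 s, if anything falls off the work surface, if the arm or the gripper's body presses on something with over 40 N, if the wrist force passes 120 N, or if a joint passes its speed limit or range.

## Robot

A 7-joint arm with a two-finger parallel gripper is mounted at the origin on the work surface. World frame = base frame: x ahead of the robot, y to its left, z up, the work surface at z = 0. Lengths are in m, angles in rad, forces in N, time in s.
With the tool pointing down it reaches from about 0.4 to 0.875 m from the base axis. Payload 19.3 kg.
Tool frame: the origin (TCP) lies on the centre line of the jaws, within the pads' length; the fingertips stand 11 mm ahead of it and the grasp point (between the pads) lies 8 mm behind it; y points along the fingers, x is the direction in which the jaws open and shut, and the axes are right-handed (so a half turn about y gives the same grasp; the last joint's range is limited). The gripper opens to 85 mm and grips with 20 to 120 N. Pads are 22 mm wide; open, the fingers measure 114 mm over their backs; the gripper's body (76 mm by 85 mm) begins 54 mm behind the grasp point. The pads swing forward as they close: fully open they stand 13 mm farther back than shut.
Start: joints at [1.184, 0.521, -0.036, 1.599, 0.021, 1.021, -0.113], TCP at [0.195, -0.594, 0.242] pointing down, gripper open.
Joint ranges: [-2.91, 2.91], [-0.3, 2.13], [-1.5, 1.42], [0.17, 2.43], [-1.26, 4.41], [0.16, 1.93], [-2.52, 2.52]. Speed limits (rad/s): [1.89, 1.89, 2.39, 2.39, 3.01, 3.01, 3.01].

## Interface

Orientations are given as [roll, pitch, yaw] about the fixed x, y, z axes, in that order (R = Rz(yaw) Ry(pitch) Rx(roll)).
In Python, from workcell import monitor, cams, bot gives the robot as it stands.
- The arm moves only by the tool send_rows, never from a script. Its argument "series" is text: rows parted by semicolons, each of 7 numbers parted by spaces: the turn, a rotation vector about the tool's x, y, z in rad, then the shift along the tool's x, y, z in mm, then the opening, from 0 (shut) to 1 (fully open). In form: ax ay az tx ty tz claw; .... A call has 1 to 20 rows; each row is the pose to reach, as a shift and turn from the pose commanded when the call began, along the tool's axes at that moment; what a row does not reach only later rows make up. A row lasts 1/12 s, in which the tool goes at most 41.7 mm and 7.16 degrees, less where a joint would pass 70% of its speed; a pose out of reach is approached as far as the arm can. A call with a gripper value outside its range is refused whole. The fingers move at their own pace and stop on an object; "force" is the grip in N (left out, the last holds). Time passes only in rows, so rows that repeat a pose let the fingers close. It gives the time, the measured TCP pose, the force and the opening at its end, in the units of the state.
- monitor.observe(): the state, without advancing time (a new reading comes with each control period).
- cams.grab_frame(name): name is "side" or "top" or "wrist"; returns the picture (384x512x3 uint8, red, green, blue); there is no depth.
- cams.get_calibration(name): a dict with "mtx" (3x3 intrinsics, pixels), "origin" and "attitude" of the camera in the world. Camera axes: x right, y down, z forward; pixel columns grow to the right and rows downward; lengths in m; the calibration is good to about 2 mm. A picture is of the moment at which its call begins: read the wrist's pose just before it. get_calibration takes no time and is no camera call; for the wrist camera it gives the pose at the moment of the call.
- bot.job_done(): hands the job in, once; it reports no verdict.
The state is a dict: "clock": time; "qpos": joint angles; "qd": joint speeds; "joint_efforts": joint torques, N m; "position": TCP position; "tool_rot": TCP orientation; "force": force on the tool from outside, world axes, zero at the start; "moment": the same for the moment, N m; "grip_width": finger opening in m.
Only numpy, scipy, OpenCV 4.12 (cv2) and the standard library are available. Lean on these libraries where they do the work, as an engineer would, in place of code of your own. Each camera call takes 0.05 s, during which the arm holds its last target.

## Working session

There is one attempt and no reset: what is moved stays moved. The work goes in short steps, Python scripts to look and compute and a tool call to move; the robot and the scene stay as the last step left them, time stands still between calls to the robot, and variables do not carry over. Pictures are saved under pics/ and viewed, and the job is handed in when it is done.

Besides the shell and the picture viewer there is one more tool, called after "Emit:" as name(argument=value, ...), one argument or row to a line, values as JSON. send_rows: Moves the arm, as the interface text tells. Its arguments: {"type":"object","properties":{"series":{"type":"string"},"force":{"type":"number"}},"required":["series"]}

```bash
ls; mkdir -p pics; python3 - <<'E'
from workcell import monitor, cams, bot
import cv2,numpy as np
print(monitor.observe())
for n in ["side","top","wrist"]:
    c=cams.get_calibration(n);print(n,c)
    im=cams.grab_frame(n);cv2.imwrite(f"pics/{n}0.png",cv2.cvtColor(im,cv2.COLOR_RGB2BGR))
E
```

```text
pics
{'clock': 0.0, 'qpos': array([ 1.18382784,  0.52206674, -0.03632486,  1.59998721,  0.02121175,
        1.02108817, -0.11282194]), 'qd': array([-0.00161653, -0.00076023,  0.00172912,  0.00041661, -0.00125776,
       -0.0002787 ,  0.00070363]), 'joint_efforts': array([ 3.82660401e-04, -9.27098179e+01,  1.98056102e+00, -3.69927871e+01,
        1.80285482e-02,  8.23710579e-03,  8.44988881e-05]), 'position': array([ 0.19454917, -0.59361549,  0.24170034]), 'tool_rot': array([-1.57088983e+00,  1.16035757e-03, -1.25405623e+00]), 'force': array([0.15518258, 0.42417147, 0.244596  ]), 'moment': array([0.03970058, 0.00964306, 0.0450729 ]), 'grip_width': 0.08516388816388192}
side {'mtx': array([[374.53316963,   0.        , 253.30036049],
       [  0.        , 374.53316963, 193.58549904],
       [  0.        ,   0.        ,   1.        ]]), 'origin': array([ 0.32150543, -0.59778617,  0.67495893]), 'attitude': array([-2.38517166e+00,  8.14182254e-04, -3.43435280e-01])}
top {'mtx': array([[466.28183128,   0.        , 246.11393044],
       [  0.        , 466.28183128, 199.04960636],
       [  0.        ,   0.        ,   1.        ]]), 'origin': array([ 0.39277744, -0.09417055,  0.96470117]), 'attitude': array([-3.01845181e+00, -1.47719011e-03, -1.59989674e+00])}
wrist {'mtx': array([[276.45242276,   0.        , 258.757241  ],
       [  0.        , 276.45242276, 188.2635434 ],
       [  0.        ,   0.        ,   1.        ]]), 'origin': array([ 0.26105225, -0.57126943,  0.37342791]), 'attitude': array([ 2.85941295e+00,  1.55853840e-03, -1.25601420e+00])}
```

View pics/top0.png

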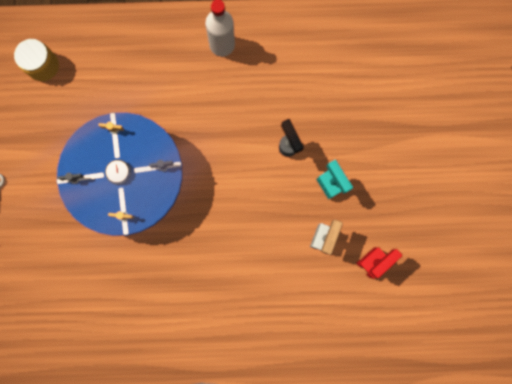

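View pics/side0.png

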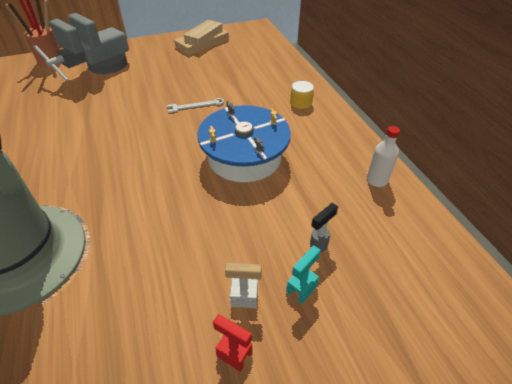

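View pics/wrist0.png

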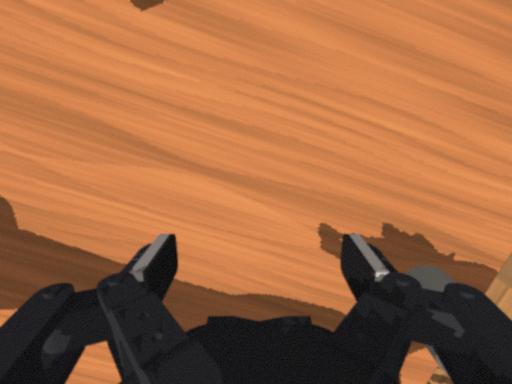

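Top view: the candidates are black-handled with a round socket (290,135), turquoise (335,180), wooden handle with a steel fork (327,237) and red (380,262). The wooden one fits the description. Next I'll look at enlarged crops and measure.

```bash
cat > h.py <<'E'
import numpy as np,cv2
from scipy.spatial.transform import Rotation as Ro
from workcell import monitor, cams, bot
def cal(n):
    c=cams.get_calibration(n); return c['mtx'],np.array(c['origin']),Ro.from_euler('xyz',c['attitude']).as_matrix()
def ray(C,uv,z):
    K,o,R=C; uv=np.atleast_2d(np.asarray(uv,float))
    d=(R@np.linalg.inv(K)@np.c_[uv,np.ones(len(uv))].T).T
    return o+d*((z-o[2])/d[:,2])[:,None]
def proj(C,P):
    K,o,R=C; q=(np.atleast_2d(P)-o)@R; q=q@K.T; return q[:,:2]/q[:,2:]
def crop(im,x0,y0,x1,y1,s,fn):
    c=cv2.resize(im[y0:y1,x0:x1],None,fx=s,fy=s,interpolation=cv2.INTER_CUBIC)
    cv2.imwrite(fn,cv2.cvtColor(c,cv2.COLOR_RGB2BGR))
def load(fn): return cv2.cvtColor(cv2.imread(fn),cv2.COLOR_BGR2RGB)
E
python3 - <<'E'
from h import *
im=load('pics/top0.png')
a=cv2.resize(im[205:285,285:415],None,fx=4,fy=4,interpolation=cv2.INTER_CUBIC)
crop(im,285,205,415,285,6,'pics/c1.png')
crop(im,50,105,190,240,5,'pics/c2.png')
C=cal('top')
hsv=cv2.cvtColor(im,cv2.COLOR_RGB2HSV)
m=cv2.inRange(hsv,(105,120,60),(130,255,255))
cs,_=cv2.findContours(m,cv2.RETR_EXTERNAL,cv2.CHAIN_APPROX_NONE)
c=max(cs,key=cv2.contourArea); hull=cv2.convexHull(c)[:,0,:]
P=ray(C,hull,0.087)[:,:2]
(ctr,r)=cv2.minEnclosingCircle(P.astype(np.float32));print('pot',ctr,r)
A=np.c_[2*P,np.ones(len(P))];s=np.linalg.lstsq(A,(P**2).sum(1),rcond=None)[0];print('fit',s[:2],np.sqrt(s[2]+s[0]**2+s[1]**2))
print('proj ctr',proj(C,[s[0],s[1],.087]))
# handle
for p in [(338,238),(327,237),(320,237),(331,225)]: print(p,im[p[1],p[0]],hsv[p[1],p[0]])
E
```

```text
pot (0.4992814064025879, 0.0756310448050499) 0.07231076061725616
fit [0.5087872  0.08837007] 0.05914477636310606
proj ctr [[147.44771096 197.97537834]]
(338, 238) [112  71  44] [ 12 155 112]
(327, 237) [187 139  91] [ 15 131 187]
(320, 237) [228 223 206] [ 23  25 228]
(331, 225) [181 130  84] [ 14 137 181]
```

View pics/c1.png

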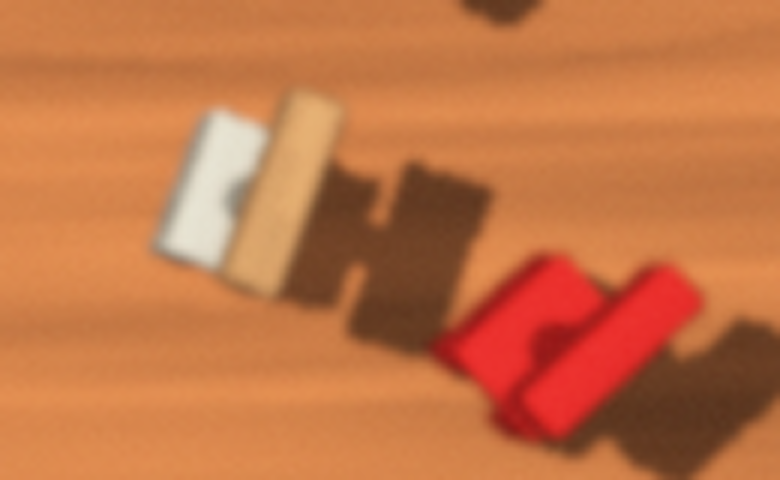

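View pics/c2.png

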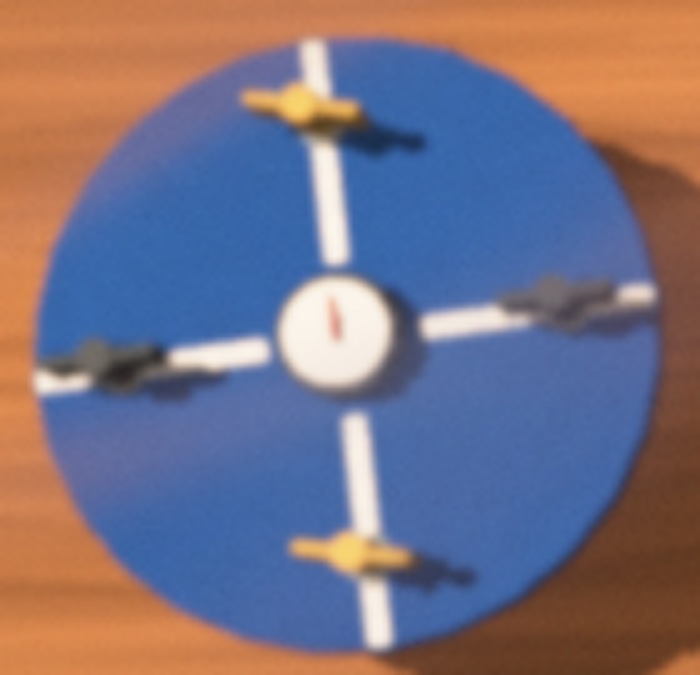

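The crop confirms that the wooden-handled wrench has the steel fork, with its handle at about (333,237) in the full image. The brass screws are at about (111,126) and (120,215), and both lie across the white lines.

```bash
cat > pot.py <<'E'
from h import *
def lid(im,C,dbg=True):
    i=im.astype(int); m=((i[...,2]-i[...,0])>25).astype(np.uint8)
    cs,_=cv2.findContours(m,cv2.RETR_EXTERNAL,cv2.CHAIN_APPROX_NONE)
    c=max(cs,key=cv2.contourArea); P=ray(C,c[:,0,:],.087)[:,:2]
    H=cv2.convexHull(P.astype(np.float32))[:,0,:]
    A=np.c_[2*H,np.ones(len(H))];s=np.linalg.lstsq(A,(H**2).sum(1),rcond=None)[0]
    return s[:2],np.sqrt(s[2]+s[0]**2+s[1]**2)
def brass(im,C,approx,zt=.107,r=.03):
    hsv=cv2.cvtColor(im,cv2.COLOR_RGB2HSV)
    m=cv2.inRange(hsv,(14,90,130),(32,255,255))
    ys,xs=np.nonzero(m); P=ray(C,np.c_[xs,ys],zt)[:,:2]
    k=np.linalg.norm(P-approx,axis=1)<r; P=P[k]
    if len(P)<5: return None
    c=P.mean(0); w,v=np.linalg.eigh(np.cov((P-c).T)); d=v[:,1]
    return c,np.arctan2(d[1],d[0])%np.pi,len(P),2*np.sqrt(3*w)
E
python3 - <<'E'
from pot import *
im=load('pics/top0.png');C=cal('top')
c,r=lid(im,C);print('pot',c,r,proj(C,[*c,.087]))
for uv in [(111,126),(120,215)]:
    g=ray(C,uv,.107)[0,:2]; print('screw',g,brass(im,C,g))
# white line points: white pixels within lid, excluding gauge
i=im.astype(int); m=(i.min(2)>165); ys,xs=np.nonzero(m)
P=ray(C,np.c_[xs,ys],.087)[:,:2]; d=P-c; rr=np.linalg.norm(d,axis=1)
k=(rr>.035)&(rr<.115); a=np.arctan2(d[k,1],d[k,0]); 
print('yaw(mod pi/2)',np.angle(np.exp(4j*a).mean())/4, k.sum())
ax=k.copy()
for s in (0,np.pi):
    kk=np.cos(a-s)>.8; Q=P[k][kk]; cc=Q.mean(0);w,v=np.linalg.eigh(np.cov((Q-cc).T));print(cc,np.arctan2(v[1,1],v[0,1]),len(Q))
# handle
hsv=cv2.cvtColor(im,cv2.COLOR_RGB2HSV)
sub=np.zeros(im.shape[:2],np.uint8);sub[215:260,310:345]=1
m=cv2.inRange(im,(165,110,60),(255,190,140))*sub
print(im[237,330:350].tolist())
print(im[250,322:340].tolist())
E
```

```text
pot [0.55878448 0.14161364] 0.1181280923313414 [[119.46055961 172.8047348 ]]
screw [0.64523875 0.15259275] (array([0.64575366, 0.15423959]), np.float64(1.4138817504616175), 100, array([0.0107688 , 0.03531738]))
screw [0.47593891 0.13491155] (array([0.47548234, 0.1342651 ]), np.float64(1.4229573098468493), 97, array([0.00952872, 0.03598167]))
yaw(mod pi/2) 0.11217871175675921 519
[0.62767951 0.15094729] -3.028751849155102 156
[0.4872681  0.13497823] -3.0314574517708066 176
[[219, 165, 107], [219, 164, 106], [223, 169, 109], [226, 172, 112], [226, 173, 113], [221, 167, 108], [199, 147, 95], [159, 112, 70], [119, 78, 47], [103, 63, 37], [102, 61, 35], [101, 59, 33], [100, 58, 33], [101, 59, 34], [101, 58, 33], [100, 58, 32], [105, 62, 35], [127, 75, 43], [160, 95, 54], [178, 107, 61]]
[[178, 131, 87], [194, 143, 92], [207, 154, 99], [213, 160, 104], [216, 162, 105], [218, 163, 108], [216, 161, 104], [217, 163, 105], [216, 160, 104], [200, 147, 94], [167, 119, 74], [131, 85, 53], [114, 68, 39], [114, 68, 39], [112, 66, 37], [113, 66, 38], [112, 66, 36], [112, 66, 38]]
```

```bash
python3 - <<'E'
from pot import *
im=load('pics/top0.png');C=cal('top')
i=im.astype(float); m=((i[...,1]/i[...,0]>.70)&(i[...,2]/i[...,0]<.62)&(i[...,0]>185))
s=np.zeros_like(m);s[210:262,308:350]=1;m&=s
m=cv2.morphologyEx(m.astype(np.uint8),cv2.MORPH_OPEN,np.ones((2,2),np.uint8))
cs,_=cv2.findContours(m,cv2.RETR_EXTERNAL,cv2.CHAIN_APPROX_NONE);c=max(cs,key=cv2.contourArea)
print(cv2.boundingRect(c))
P=ray(C,c[:,0,:],.111)[:,:2]; R=cv2.minAreaRect((P*1000).astype(np.float32));print(R); b=cv2.boxPoints(R);print(b)
c0=np.array(R[0])/1000
# fork top z? white region at fork top
w=((im.min(2)>150)&s.astype(bool)).astype(np.uint8)
cs,_=cv2.findContours(w,cv2.RETR_EXTERNAL,cv2.CHAIN_APPROX_NONE);c=max(cs,key=cv2.contourArea)
e=cv2.boxPoints(cv2.minAreaRect((ray(C,c[:,0,:],.036)[:,:2]*1000).astype(np.float32)));print(e)
# side view handle
im=load('pics/side0.png');C=cal('side');crop(im,205,245,325,345,6,'pics/c3.png')
print(proj(C,[*c0,.111]))
E
```

```text
(324, 221, 19, 34)
((423.23809814453125, -254.5661163330078), (16.990793228149414, 61.363887786865234), 65.83737182617188)
[[ 391.76688 -249.75824]
 [ 447.7545  -274.8762 ]
 [ 454.70932 -259.374  ]
 [ 398.7217  -234.25604]]
[[ 403.33984 -243.05527]
 [ 448.16565 -262.81284]
 [ 456.05823 -244.90628]
 [ 411.23242 -225.14871]]
[[242.26172854 266.21263986]]
```

View pics/c3.png

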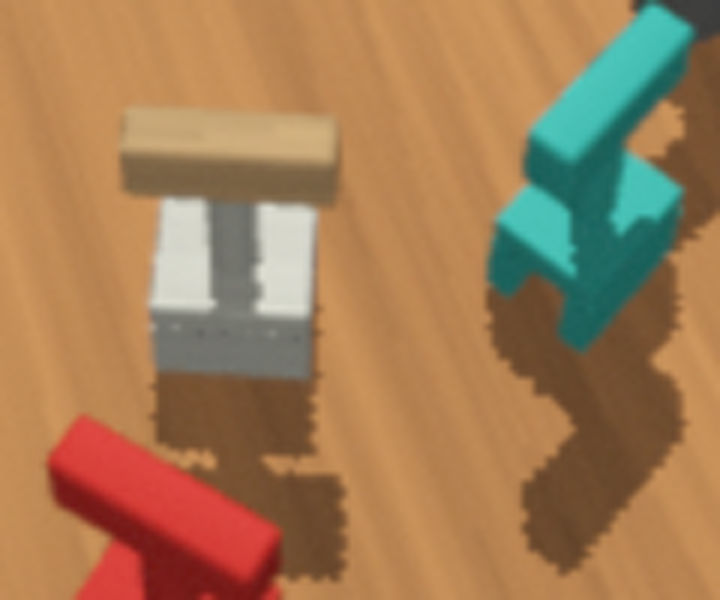

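```bash
cat > plan.py <<'E'
from h import *
import sys
def plan(*targets):
    s=monitor.observe(); p=s['position'];R=Ro.from_euler('xyz',s['tool_rot'])
    print('t',round(s['clock'],2),'pos',p.round(4),'rot',s['tool_rot'].round(3),'q',s['qpos'].round(2),'F',s['force'].round(1),'w',s['grip_width'].round(4))
    for (x,y,z,wy) in targets:   # wy: wrench yaw
        T=Ro.from_euler('xyz',[-np.pi/2,0,wy-np.pi/2])
        print((x,y,z,wy),'->',(R.inv()*T).as_rotvec().round(3),(R.inv().apply(np.array([x,y,z])-p)*1000).round(1))
E
python3 -c "
from plan import *
plan((.423,-.2545,.2,-.42),(.423,-.2545,.092,-.42))"
```

```text
Traceback (most recent call last):
  File "plan.py", line 5, in plan
    print('t',round(s['clock'],2),'pos',p.round(4),'rot',s['tool_rot'].round(3),'q',s['qpos'].round(2),'F',s['force'].round(1),'w',s['grip_width'].round(4))
                                                                                                                                   ^^^^^^^^^^^^^^^^^^^^^
AttributeError: 'float' object has no attribute 'round'
```

```bash
sed -i "s/s\['grip_width'\].round(4)/round(s['grip_width'],4)/" plan.py
python3 -c "
from plan import *
plan((.423,-.2545,.2,-.42),(.423,-.2545,.092,-.42))"
```

```text
t 0.15 pos [ 0.1946 -0.5937  0.2419] rot [-1.571e+00  1.000e-03 -1.254e+00] q [ 1.18  0.52 -0.04  1.6   0.02  1.02 -0.11] F [-0.1 -0.2 -0.5] w 0.0855
(0.423, -0.2545, 0.2, -0.42) -> [ 0.     0.737 -0.001] [-251.1   42.1  322.7]
(0.423, -0.2545, 0.092, -0.42) -> [ 0.     0.737 -0.001] [-251.1  150.1  322.7]
```

Emit:
send_rows(
  series="0 0.1 0 -30 0 30 0.5; 0 0.2 0 -60 0 70 0.5; 0 0.3 0 -90 0 110 0.5; 0 0.4 0 -120 0 150 0.5; 0 0.5 0 -150 0 190 0.5; 0 0.6 0 -180 5 230 0.5; 0 0.7 0 -210 10 265 0.5; 0 0.737 0 -235 20 295 0.5; 0 0.737 0 -251 30 323 0.5; 0 0.737 0 -251 42 323 0.5; 0 0.737 0 -251 42 323 0.5; 0 0.737 0 -251 42 323 0.5",
)

```text
clock: 1.15
position: [0.4241, -0.2527, 0.1993]
tool_rot: [-1.573, 0.0, -1.987]
force: [-0.3, -0.5, 0.2]
grip_width: 0.0427
```

```bash
python3 -c "
from plan import *
plan((.423,-.2545,.2,-.42),(.423,-.2545,.092,-.42))
C=cal('wrist')
im=cams.grab_frame('wrist');crop(im,0,0,512,384,1.5,'pics/w1.png');cv2.imwrite('pics/w1r.png',im[...,::-1])
print(proj(C,[[.423,-.2545,.111]]))"
```

```text
t 1.15 pos [ 0.4241 -0.2527  0.1993] rot [-1.573  0.    -1.987] q [ 0.41  0.37  0.    1.98 -0.    0.79 -1.57] F [-0.3 -0.5  0.2] w 0.0427
(0.423, -0.2545, 0.2, -0.42) -> [ 0.002  0.004 -0.   ] [ 2.1 -0.7 -0.3]
(0.423, -0.2545, 0.092, -0.42) -> [ 0.002  0.004 -0.   ] [ 2.200e+00  1.073e+02 -1.000e-01]
[[261.81176788 195.24497198]]
```

View pics/w1.png

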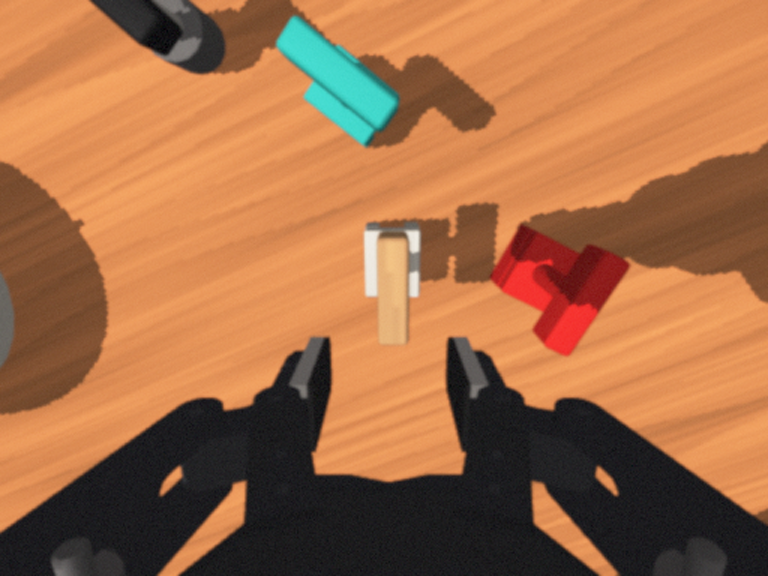

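The wooden handle is centred between the jaws at about (262,193) in wrist pixels, which matches the projection to 2 px. I'll descend and grip.

Emit:
send_rows(
  series="0 0.004 0 2 30 0 0.5; 0 0.004 0 2 60 0 0.5; 0 0.004 0 2 90 0 0.5; 0 0.004 0 2 106 0 0.5; 0 0.004 0 2 106 0 0.5; 0 0.004 0 2 106 0 0.1; 0 0.004 0 2 106 0 0.1; 0 0.004 0 2 106 0 0.1; 0 0.004 0 2 106 0 0; 0 0.004 0 2 106 0 0; 0 0.004 0 2 106 0 0; 0 0.004 0 2 106 0 0",
  force=80,
)

```text
clock: 2.2
position: [0.4232, -0.2571, 0.0955]
tool_rot: [-1.569, -0.0, -1.995]
force: [-1.4, 0.0, 10.1]
grip_width: 0.0167
```

```bash
python3 -c "
from plan import *
plan((.423,-.2545,.29,-.42))
im=cams.grab_frame('side');crop(im,150,150,350,350,3,'pics/s1.png')"
```

```text
t 2.2 pos [ 0.4232 -0.2571  0.0955] rot [-1.569 -0.    -1.995] q [ 0.43  0.55 -0.    2.06  0.    0.54 -1.57] F [-1.4  0.  10.1] w 0.0167
(0.423, -0.2545, 0.29, -0.42) -> [-0.002 -0.004  0.   ] [  -2.2 -194.5   -0.8]
```

View pics/s1.png

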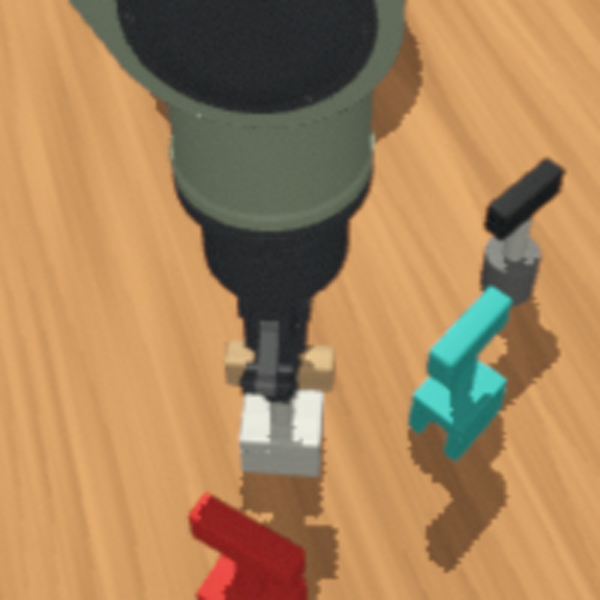

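The handle is held near its centre at (268,372) in the crop, with the grip at 16.7 mm. Now I'll lift.

Emit:
send_rows(
  series="0 0 0 0 -20 0 0; 0 0 0 0 -50 0 0; 0 0 0 0 -85 0 0; 0 0 0 0 -120 0 0; 0 0 0 0 -155 0 0; 0 0 0 0 -155 0 0; 0 0 0 0 -155 0 0",
)

```text
clock: 2.83
position: [0.4231, -0.2569, 0.2512]
tool_rot: [-1.567, -0.0, -1.995]
force: [-0.4, 0.5, -4.8]
grip_width: 0.0166
```

```bash
python3 -c "
from plan import *
plan((.55,-.0,.27,.6),(.475,.133,.27,1.3))
im=cams.grab_frame('side');crop(im,100,50,400,350,2.5,'pics/s2.png')
im=cams.grab_frame('wrist');crop(im,0,0,512,384,1.5,'pics/w2.png')"
```

```text
t 2.83 pos [ 0.4231 -0.2569  0.2512] rot [-1.567 -0.    -1.995] q [ 0.42  0.3   0.01  1.93 -0.    0.91 -1.56] F [-0.4  0.5 -4.8] w 0.0166
(0.55, -0.0, 0.27, 0.6) -> [-0.004 -1.024  0.002] [-286.4  -18.8    9.9]
(0.475, 0.133, 0.27, 1.3) -> [-0.003 -1.724  0.003] [-376.7  -19.3 -113.2]
```

View pics/s2.png

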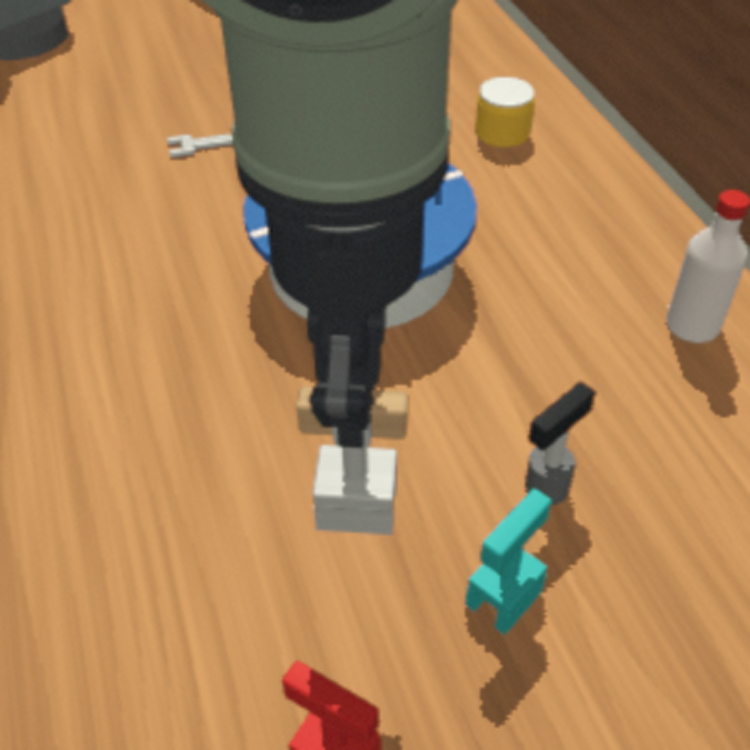

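View pics/w2.png

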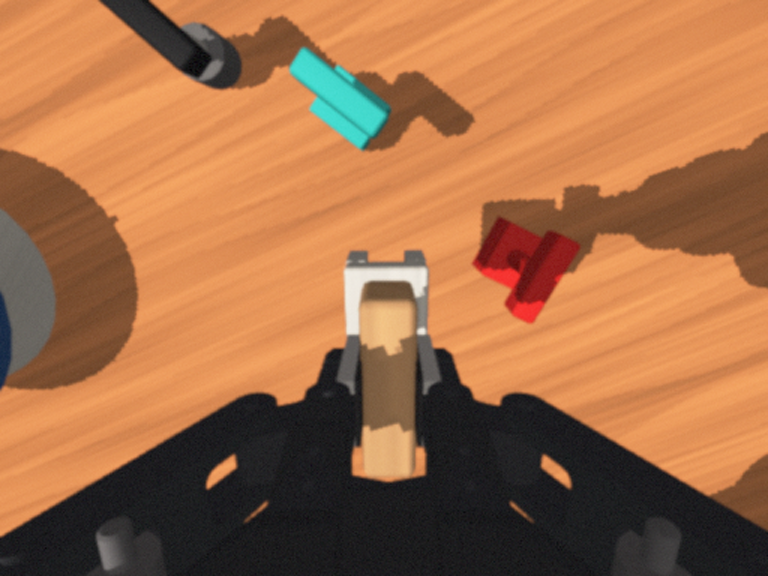

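Wrench held and aligned. Next I'll carry it over the nearer screw, screw_b, with the slot along the wing (yaw 1.41).

```bash
python3 -c "
from plan import *
plan((.475,.133,.26,1.41))"
```

```text
t 2.93 pos [ 0.4221 -0.2564  0.2487] rot [-1.572  0.    -1.995] q [ 0.42  0.31  0.01  1.93 -0.    0.91 -1.56] F [ 0.4 -0.3 -4.2] w 0.0167
(0.475, 0.133, 0.26, 1.41) -> [ 1.000e-03 -1.834e+00 -1.000e-03] [-376.6  -11.2 -112. ]
```

Emit:
send_rows(
  series="0 -0.12 0 -25 -3 -8 0; 0 -0.24 0 -50 -6 -16 0; 0 -0.36 0 -75 -11 -24 0; 0 -0.48 0 -100 -11 -32 0; 0 -0.60 0 -125 -11 -40 0; 0 -0.72 0 -150 -11 -48 0; 0 -0.84 0 -175 -11 -56 0; 0 -0.96 0 -200 -11 -63 0; 0 -1.08 0 -225 -11 -70 0; 0 -1.20 0 -250 -11 -77 0; 0 -1.32 0 -275 -11 -84 0; 0 -1.44 0 -300 -11 -91 0; 0 -1.56 0 -325 -11 -98 0; 0 -1.68 0 -350 -11 -105 0; 0 -1.80 0 -377 -11 -112 0; 0 -1.834 0 -377 -11 -112 0; 0 -1.834 0 -377 -11 -112 0; 0 -1.834 0 -377 -11 -112 0; 0 -1.834 0 -377 -11 -112 0",
)

```text
clock: 4.52
position: [0.4754, 0.1321, 0.2595]
tool_rot: [-1.572, 0.001, -0.164]
force: [-0.2, -0.4, -4.2]
grip_width: 0.0168
```

```bash
python3 -c "
from plan import *
plan((.475,.133,.26,1.41))
C=cal('wrist');im=cams.grab_frame('wrist');crop(im,0,0,512,384,1.5,'pics/w3.png')
im=cams.grab_frame('side');crop(im,130,0,330,200,3,'pics/s3.png')
plan((.475,.133,.26,1.41))
for z in (.107,.117): print(proj(C,[[.475,.133,z],[.475+.022*np.cos(1.415),.133+.022*np.sin(1.415),z]])*1.5)"
```

```text
t 4.52 pos [0.4754 0.1321 0.2595] rot [-1.572e+00  1.000e-03 -1.640e-01] q [ 0.02  0.33 -0.51  1.9   0.19  0.97 -0.75] F [-0.2 -0.4 -4.2] w 0.0168
(0.475, 0.133, 0.26, 1.41) -> [ 0.001 -0.003 -0.001] [-0.5 -0.5  0.8]
t 4.62 pos [0.4756 0.1323 0.26  ] rot [-1.571  0.    -0.163] q [ 0.02  0.33 -0.51  1.9   0.19  0.97 -0.75] F [ 0.3 -0.4 -2.5] w 0.0163
(0.475, 0.133, 0.26, 1.41) -> [ 0.    -0.002 -0.   ] [-0.7 -0.   0.6]
[[389.18684568 265.95258621]
 [388.89266019 234.99616156]]
[[389.18923322 269.47519991]
 [388.88488849 237.52213056]]
```

View pics/w3.png

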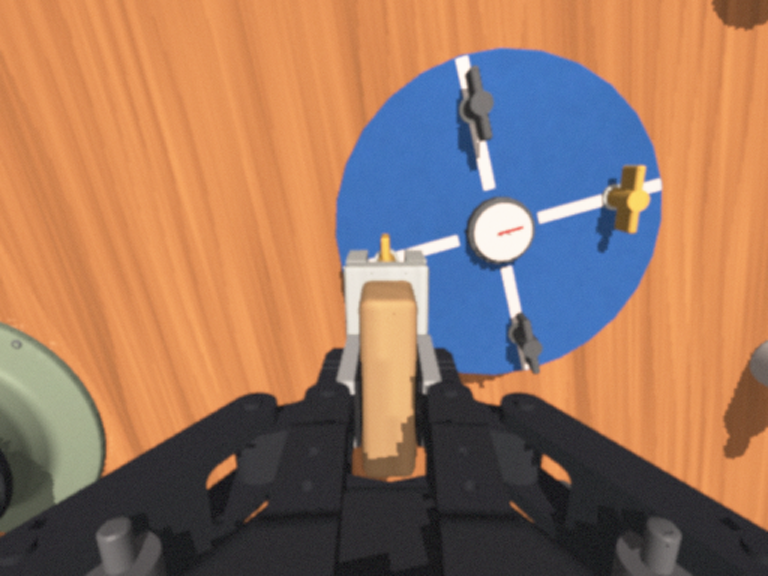

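View pics/s3.png

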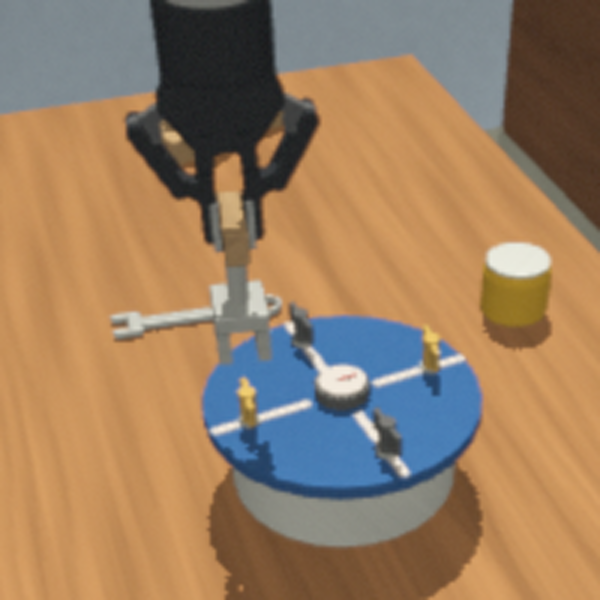

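The wing tip shows at (385,240), in the middle of the fork slot, and both are parallel. I'll take a wrist-view cross-check of screw positions and angles.

```bash
python3 -c "
from pot import *
from plan import plan
C=cal('wrist');im=cams.grab_frame('wrist')
print(brass(im,C,np.array([.645,.153]),.112))
print(lid(im,C))
hsv=cv2.cvtColor(im,cv2.COLOR_RGB2HSV);m=cv2.inRange(hsv,(14,90,130),(32,255,255));ys,xs=np.nonzero(m[140:175,235:280]);print(xs.mean()+235,ys.mean()+140,len(xs), ray(C,[xs.mean()+235,ys.mean()+140],.117))
plan((.475,.133,.19,1.41))
"
```

```text
(array([0.64329069, 0.15319915]), np.float64(1.5331340779802445), 416, array([0.01901836, 0.03682851]))
(array([0.5567832 , 0.14333145]), np.float64(0.11839114853693297))
256.56410256410254 166.72649572649573 117 [[0.47464781 0.1468287  0.117     ]]
t 4.67 pos [0.4757 0.1324 0.2601] rot [-1.571  0.    -0.163] q [ 0.02  0.33 -0.51  1.9   0.19  0.97 -0.75] F [-0.2  0.3 -4.3] w 0.0168
(0.475, 0.133, 0.19, 1.41) -> [ 0.    -0.002 -0.   ] [-0.7 70.1  0.5]
```

Emit:
send_rows(
  series="0 0 0 -1.5 15 0 0; 0 0 0 -1.5 30 0 0; 0 0 0 -1.5 45 0 0; 0 0 0 -1.5 58 0 0; 0 0 0 -1.5 69 0 0; 0 0 0 -1.5 69 0 0; 0 0 0 -1.5 69 0 0",
)

```text
clock: 5.25
position: [0.4742, 0.1332, 0.1913]
tool_rot: [-1.571, 0.001, -0.161]
force: [0.1, 0.3, -2.8]
grip_width: 0.0164
```

```bash
python3 -c "
from plan import *
plan((.474,.1335,.191,.42))
im=cams.grab_frame('side');crop(im,150,60,310,190,4,'pics/s4.png')
"
```

```text
t 5.25 pos [0.4742 0.1332 0.1913] rot [-1.571e+00  1.000e-03 -1.610e-01] q [-0.01  0.42 -0.49  1.97  0.26  0.81 -0.81] F [ 0.1  0.3 -2.8] w 0.0164
(0.474, 0.1335, 0.191, 0.42) -> [ 0.     0.989 -0.   ] [-0.2  0.3  0.3]
```

View pics/s4.png

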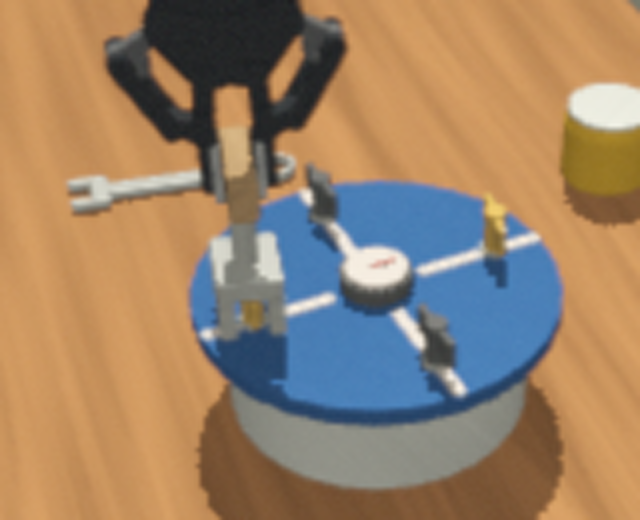

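The wing sits centred in the slot at (252,312). Now the first turn, 0.98 rad clockwise.

Emit:
send_rows(
  series="0 0.08 0 0 0 0 0; 0 0.16 0 0 0 0 0; 0 0.24 0 0 0 0 0; 0 0.32 0 0 0 0 0; 0 0.40 0 0 0 0 0; 0 0.48 0 0 0 0 0; 0 0.56 0 0 0 0 0; 0 0.64 0 0 0 0 0; 0 0.72 0 0 0 0 0; 0 0.80 0 0 0 0 0; 0 0.86 0 0 0 0 0; 0 0.92 0 0 0 0 0; 0 0.96 0 0 0 0 0; 0 0.98 0 0 0 0 0; 0 0.98 0 0 0 0 0; 0 0.90 0 0 0 0 0; 0 0.80 0 0 0 0 0; 0 0.80 0 0 0 0 0",
)

```text
clock: 6.8
position: [0.4745, 0.1336, 0.192]
tool_rot: [-1.57, 0.0, -0.955]
force: [0.2, -0.5, -4.0]
grip_width: 0.0166
```

```bash
python3 -c "
from plan import *
plan((.474,.1335,.191,.42))
im=cams.grab_frame('side');crop(im,150,60,310,190,4,'pics/s5.png')
"
```

```text
t 6.8 pos [0.4745 0.1336 0.192 ] rot [-1.57   0.    -0.955] q [-0.16  0.39 -0.3   1.98  0.16  0.79 -1.51] F [ 0.2 -0.5 -4. ] w 0.0166
(0.474, 0.1335, 0.191, 0.42) -> [-0.001  0.195 -0.   ] [-0.2  1.  -0.4]
```

View pics/s5.png

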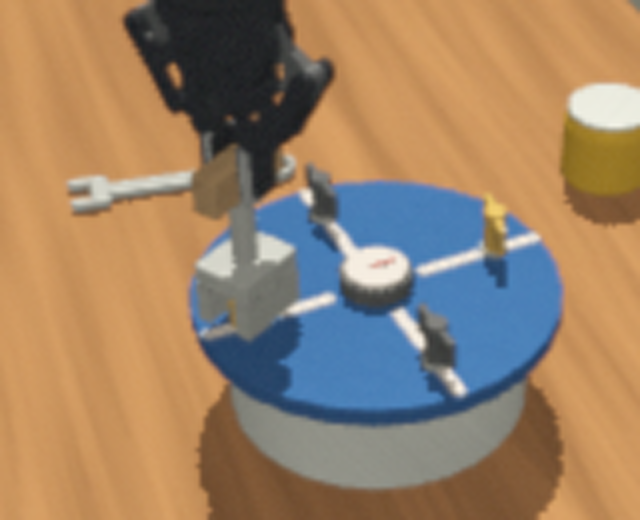

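Emit:
send_rows(
  series="0 0 0 0 -15 0 0; 0 0 0 0 -35 0 0; 0 0 0 0 -55 0 0; 0 0 0 0 -68 0 0; 0 0 0 0 -68 0 0; 0 0 0 0 -68 0 0",
)

```text
clock: 7.35
position: [0.4744, 0.1334, 0.2595]
tool_rot: [-1.57, -0.0, -0.963]
force: [-0.4, -1.4, -4.7]
grip_width: 0.0166
```

```bash
python3 -c "
from plan import *
im=cams.grab_frame('side');crop(im,150,60,310,190,4,'pics/s6.png')
im=cams.grab_frame('top');crop(im,50,105,190,240,5,'pics/t6.png')
plan((.643,.152,.26,1.41))
"
```

```text
t 7.45 pos [0.4739 0.1332 0.2585] rot [-1.572  0.    -0.962] q [-0.14  0.3  -0.31  1.91  0.11  0.94 -1.47] F [ 0.  -0.1 -3.6] w 0.0165
(0.643, 0.152, 0.26, 1.41) -> [ 0.001 -0.802 -0.001] [ 81.2  -1.7 149.6]
```

View pics/s6.png

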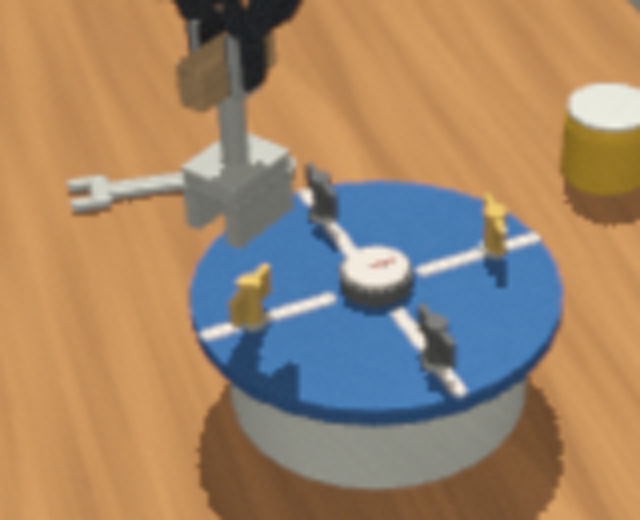

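View pics/t6.png

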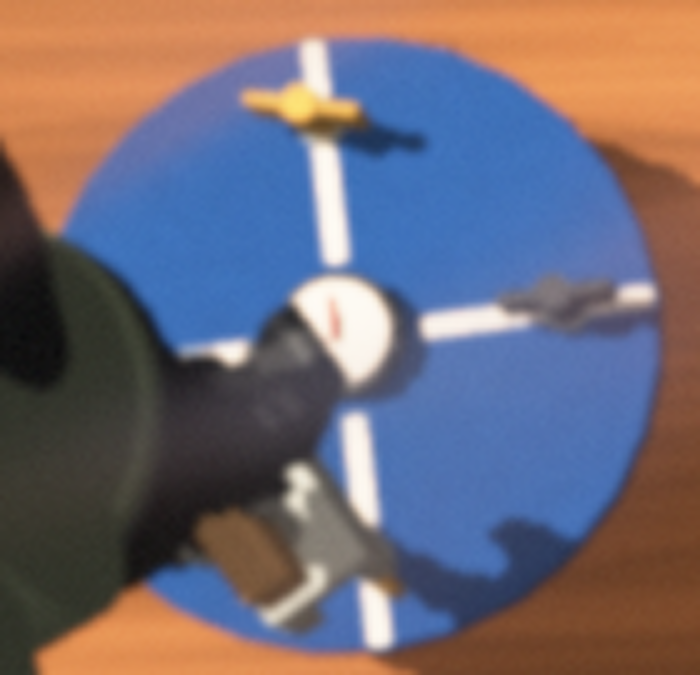

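screw_b has clearly turned (side crop (250,298)), roughly halfway. Crossing to screw_a.

Emit:
send_rows(
  series="0 -0.08 0 9 -1 15 0; 0 -0.18 0 18 -2 33 0; 0 -0.28 0 28 -2 52 0; 0 -0.38 0 39 -2 71 0; 0 -0.48 0 49 -2 90 0; 0 -0.58 0 59 -2 109 0; 0 -0.68 0 69 -2 127 0; 0 -0.76 0 77 -2 141 0; 0 -0.80 0 81 -2 150 0; 0 -0.80 0 81 -2 150 0; 0 -0.80 0 81 -2 150 0; 0 -0.80 0 81 -2 150 0",
)

```text
clock: 8.45
position: [0.6428, 0.1528, 0.2604]
tool_rot: [-1.571, 0.001, -0.162]
force: [0.0, -0.1, -3.0]
grip_width: 0.0167
```

```bash
python3 -c "
from pot import *
from plan import plan
C=cal('wrist');im=cams.grab_frame('wrist');crop(im,0,0,512,384,1.5,'pics/w7.png')
hsv=cv2.cvtColor(im,cv2.COLOR_RGB2HSV);m=cv2.inRange(hsv,(14,90,130),(32,255,255));ys,xs=np.nonzero(m[140:175,235:280])
if len(xs): print(len(xs), ray(C,[xs.mean()+235,ys.mean()+140],.117))
C=cal('top');im=cams.grab_frame('top');crop(im,50,105,190,240,5,'pics/t7.png')
b=brass(im,C,np.array([.475,.133]));print('b',b,'v',1.512-b[1] if b else 0)
plan((.643,.152,.191,1.41))
"
```

```text
111 [[0.6437501  0.16701157 0.117     ]]
b (array([0.47064117, 0.12755739]), np.float64(0.5518408984900081), 56, array([0.00917821, 0.02297151])) v 0.960159101509992
t 8.55 pos [0.643  0.1528 0.2612] rot [-1.571  0.    -0.162] q [-0.05  0.59 -0.43  1.46  0.26  1.15 -0.69] F [ 0.1 -1.2 -3.3] w 0.0164
(0.643, 0.152, 0.191, 1.41) -> [ 0.    -0.001 -0.   ] [ 0.2 70.2 -0.8]
```

View pics/w7.png

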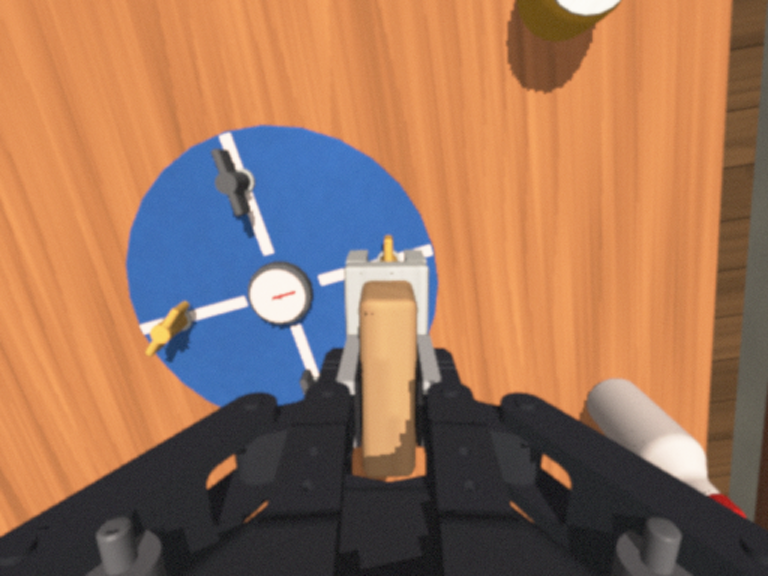

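View pics/t7.png

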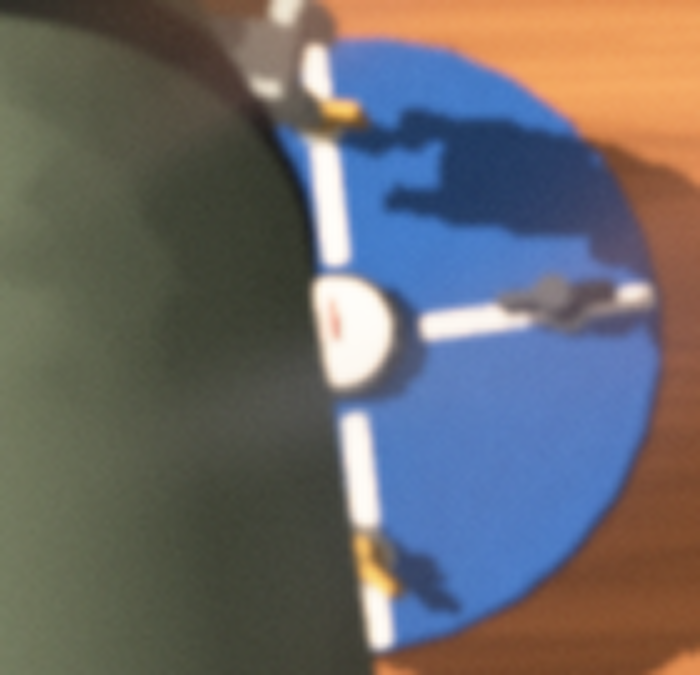

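The wrist view shows screw_b's wing running (150,354)–(187,303) against its white line. That is about 38° short of home, so its value is about 0.74, which is halfway. The screw_a wing is at (389,247), in the middle of the slot. Descending.

Emit:
send_rows(
  series="0 0 0 -1 15 -0.5 0; 0 0 0 -1 30 -0.5 0; 0 0 0 -1 45 -0.5 0; 0 0 0 -1 60 -0.5 0; 0 0 0 -1 69 -0.5 0; 0 0 0 -1 69 -0.5 0; 0 0 0 -1 69 -0.5 0",
)

```text
clock: 9.13
position: [0.6424, 0.1525, 0.1926]
tool_rot: [-1.571, 0.0, -0.161]
force: [-0.3, -0.5, -3.1]
grip_width: 0.0165
```

```bash
python3 -c "
from plan import *
plan((.642,.152,.191,.42))
im=cams.grab_frame('side');crop(im,180,50,340,180,4,'pics/s8.png')
"
```

```text
t 9.13 pos [0.6424 0.1525 0.1926] rot [-1.571  0.    -0.161] q [-0.06  0.66 -0.42  1.53  0.3   1.02 -0.72] F [-0.3 -0.5 -3.1] w 0.0165
(0.642, 0.152, 0.191, 0.42) -> [ 0.    0.99 -0.  ] [-0.3  1.6 -0.6]
```

View pics/s8.png

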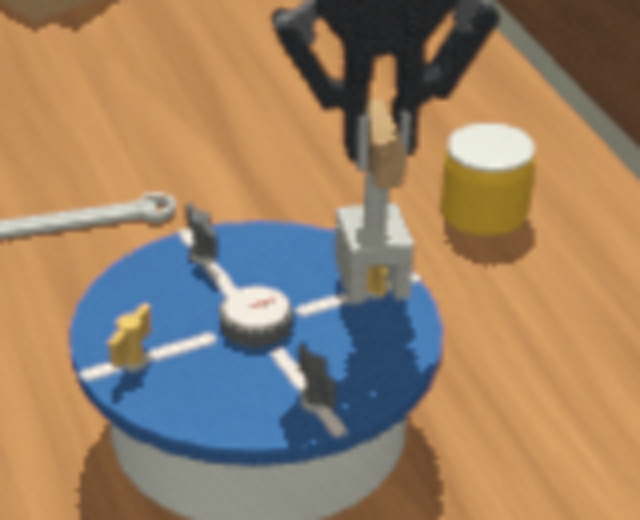

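The screw_a wing is centred in the slot at (376,280). Same turn here, then lift.

Emit:
send_rows(
  series="0 0.08 0 0 1 0 0; 0 0.16 0 0 1 0 0; 0 0.24 0 0 1 0 0; 0 0.32 0 0 1 0 0; 0 0.40 0 0 1 0 0; 0 0.48 0 0 1 0 0; 0 0.56 0 0 1 0 0; 0 0.64 0 0 1 0 0; 0 0.72 0 0 1 0 0; 0 0.80 0 0 1 0 0; 0 0.86 0 0 1 0 0; 0 0.92 0 0 1 0 0; 0 0.96 0 0 1 0 0; 0 0.98 0 0 1 0 0; 0 0.98 0 0 1 0 0; 0 0.90 0 0 1 0 0; 0 0.80 0 0 1 0 0; 0 0.80 0 0 1 0 0",
)

```text
clock: 10.68
position: [0.6426, 0.1529, 0.1921]
tool_rot: [-1.57, 0.0, -0.955]
force: [-0.5, -0.1, -4.3]
grip_width: 0.0163
```

Emit:
send_rows(
  series="0 0 0 0 -15 0 0; 0 0 0 0 -35 0 0; 0 0 0 0 -55 0 0; 0 0 0 0 -68 0 0; 0 0 0 0 -68 0 0; 0 0 0 0 -68 0 0",
)

```text
clock: 11.18
position: [0.6426, 0.1527, 0.2598]
tool_rot: [-1.57, -0.0, -0.963]
force: [-0.0, -0.9, -4.3]
grip_width: 0.0163
```

```bash
python3 -c "
from plan import *
plan((.474,.1335,.26,.76))
im=cams.grab_frame('side');crop(im,180,50,340,180,4,'pics/s9.png')
im=cams.grab_frame('wrist');crop(im,0,0,512,384,1.5,'pics/w9.png')
"
```

```text
t 11.18 pos [0.6426 0.1527 0.2598] rot [-1.57  -0.    -0.963] q [-0.18  0.57 -0.23  1.47  0.14  1.11 -1.39] F [-0.  -0.9 -4.3] w 0.0163
(0.474, 0.1335, 0.26, 0.76) -> [-0.001 -0.152  0.   ] [ -80.5   -0.4 -149.4]
```

View pics/s9.png

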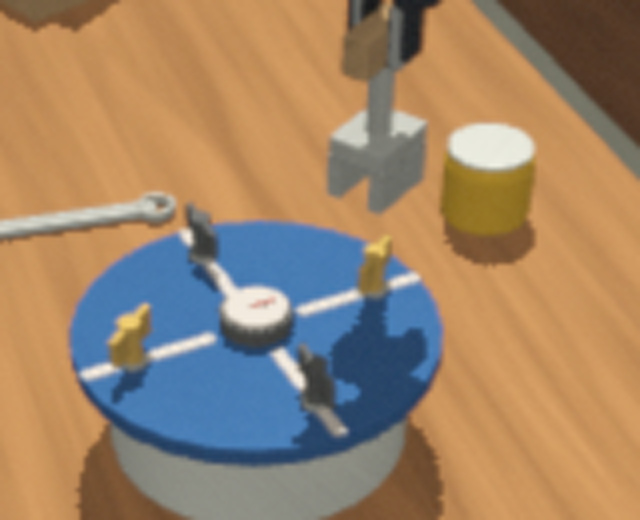

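View pics/w9.png

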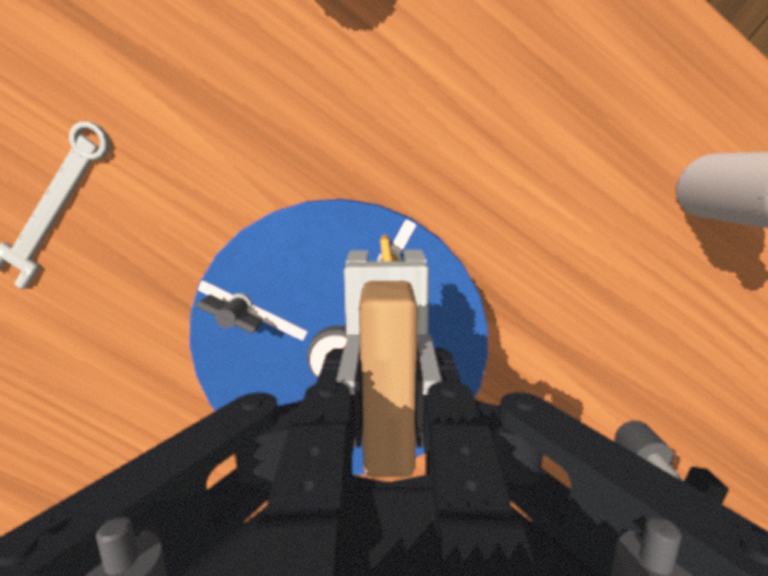

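Both screws are now halfway, with matching wing angles in the side view at (130,338) and (375,268). I'll cross back to screw_b, arriving with yaw 0.76.

Emit:
send_rows(
  series="0 -0.02 0 -8 0 -15 0; 0 -0.04 0 -18 0 -33 0; 0 -0.06 0 -28 0 -52 0; 0 -0.08 0 -39 0 -72 0; 0 -0.10 0 -50 0 -92 0; 0 -0.12 0 -60 0 -112 0; 0 -0.14 0 -70 0 -130 0; 0 -0.152 0 -77 0 -143 0; 0 -0.152 0 -80.5 0 -149.5 0; 0 -0.152 0 -80.5 0 -149.5 0; 0 -0.152 0 -80.5 0 -149.5 0",
)

```text
clock: 12.2
position: [0.4743, 0.1329, 0.2591]
tool_rot: [-1.571, 0.0, -0.81]
force: [0.6, 0.3, -3.3]
grip_width: 0.0165
```

```bash
python3 -c "
from plan import *
plan((.474,.1335,.191,.76))
im=cams.grab_frame('wrist');crop(im,0,0,512,384,1.5,'pics/w10.png')
"
```

```text
t 12.2 pos [0.4743 0.1329 0.2591] rot [-1.571  0.    -0.81 ] q [-0.15  0.3  -0.31  1.91  0.11  0.95 -1.32] F [ 0.6  0.3 -3.3] w 0.0165
(0.474, 0.1335, 0.191, 0.76) -> [-0.     0.001 -0.   ] [-0.7 68.1  0.2]
```

View pics/w10.png

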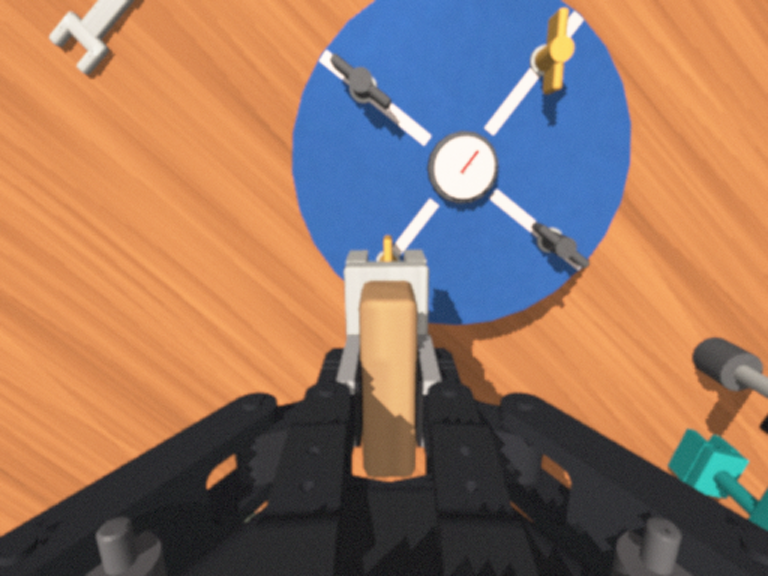

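The slot and wing are aligned (wing at (388,247), vertical). Descend, then turn it home.

Emit:
send_rows(
  series="0 0 0 0 15 0 0; 0 0 0 0 30 0 0; 0 0 0 0 45 0 0; 0 0 0 0 60 0 0; 0 0 0 0 68 0 0; 0 0 0 0 68 0 0; 0 0 0 0 68 0 0",
)

```text
clock: 12.83
position: [0.4742, 0.133, 0.1912]
tool_rot: [-1.571, 0.0, -0.809]
force: [-0.1, 0.2, -2.1]
grip_width: 0.0164
```

Emit:
send_rows(
  series="0 0.08 0 0 0 0 0; 0 0.16 0 0 0 0 0; 0 0.24 0 0 0 0 0; 0 0.32 0 0 0 0 0; 0 0.40 0 0 0 0 0; 0 0.48 0 0 0 0 0; 0 0.56 0 0 0 0 0; 0 0.64 0 0 0 0 0; 0 0.72 0 0 0 0 0; 0 0.80 0 0 0 0 0; 0 0.86 0 0 0 0 0; 0 0.92 0 0 0 0 0; 0 0.97 0 0 0 0 0; 0 1.0 0 0 0 0 0; 0 1.0 0 0 0 0 0; 0 1.0 0 0 0 0 0",
)

```text
clock: 14.17
position: [0.4745, 0.1323, 0.1923]
tool_rot: [-1.57, -0.0, -1.81]
force: [0.8, -6.0, -2.2]
grip_width: 0.0167
```

```bash
python3 -c "
from plan import *
plan((.474,.1335,.191,-.1),(.474,.1335,.26,-.1))
print(monitor.observe()['moment'])
"
```

```text
t 14.17 pos [0.4745 0.1323 0.1923] rot [-1.57 -0.   -1.81] q [-0.35  0.38 -0.05  1.99  0.03  0.77 -2.23] F [ 0.8 -6.  -2.2] w 0.0167
(0.474, 0.1335, 0.191, -0.1) -> [-0.001 -0.139  0.   ] [-1.   1.3 -0.8]
(0.474, 0.1335, 0.26, -0.1) -> [-0.001 -0.139  0.   ] [ -1.  -67.7  -0.7]
[-1.63946292 -0.09567866  0.16722757]
```

Emit:
send_rows(
  series="0 -0.07 0 0 0 0 0; 0 -0.16 0 0 0 0 0; 0 -0.20 0 0 0 0 0; 0 -0.20 0 0 -10 0 0; 0 -0.20 0 0 -30 0 0; 0 -0.20 0 0 -50 0 0; 0 -0.20 0 0 -68 0 0; 0 -0.20 0 0 -68 0 0; 0 -0.20 0 0 -68 0 0",
)

```text
clock: 14.92
position: [0.4745, 0.1331, 0.2608]
tool_rot: [-1.568, 0.001, -1.611]
force: [-0.6, 0.2, -4.3]
grip_width: 0.0163
```

```bash
python3 -c "
from plan import *
plan((.642,.1525,.26,.76))
im=cams.grab_frame('side');crop(im,150,60,310,190,4,'pics/s11.png')
im=cams.grab_frame('wrist');crop(im,0,0,512,384,1.5,'pics/w11.png')
"
```

```text
t 14.92 pos [0.4745 0.1331 0.2608] rot [-1.568e+00  1.000e-03 -1.611e+00] q [-0.31  0.29 -0.11  1.92  0.04  0.93 -2.04] F [-0.6  0.2 -4.3] w 0.0163
(0.642, 0.1525, 0.26, 0.76) -> [-0.003 -0.8   -0.   ] [-26.1   1.3 166.6]
```

View pics/s11.png

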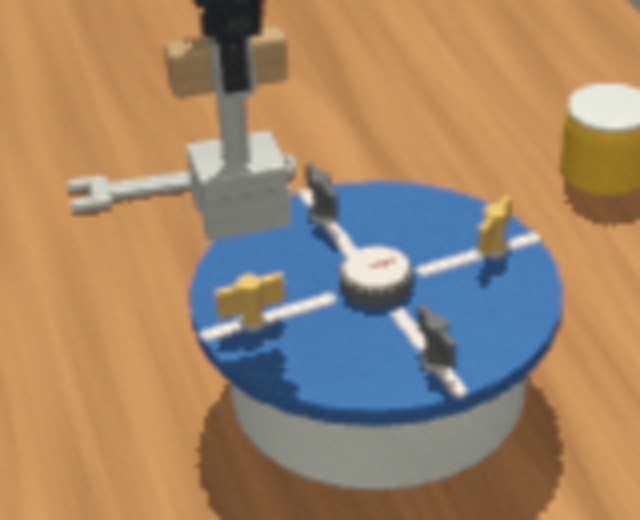

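View pics/w11.png

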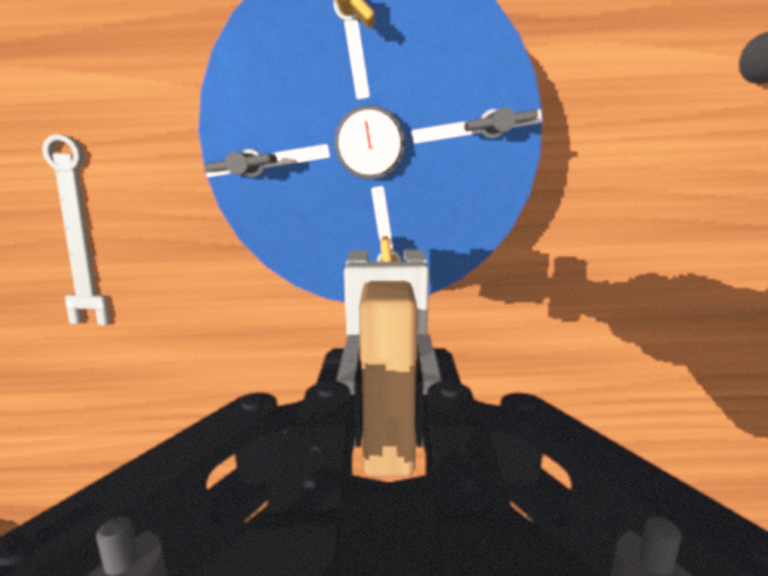

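screw_b is home: its wing lies along the white line, side view (250,295) and wrist view (386,247). Now to screw_a at yaw 0.76.

Emit:
send_rows(
  series="0 -0.08 0 -2 1 14 0; 0 -0.18 0 -5 1 32 0; 0 -0.28 0 -8 1 52 0; 0 -0.38 0 -11 1 73 0; 0 -0.48 0 -15 1 94 0; 0 -0.58 0 -18 1 115 0; 0 -0.68 0 -21 1 136 0; 0 -0.76 0 -24 1 155 0; 0 -0.80 0 -26 1 166.5 0; 0 -0.80 0 -26 1 166.5 0; 0 -0.80 0 -26 1 166.5 0; 0 -0.80 0 -26 1 166.5 0",
)

```text
clock: 16.02
position: [0.6405, 0.1524, 0.2575]
tool_rot: [-1.572, 0.001, -0.81]
force: [-0.1, -0.6, -3.2]
grip_width: 0.0166
```

```bash
python3 -c "
from plan import *
plan((.642,.1525,.191,.76))
im=cams.grab_frame('wrist');crop(im,0,0,512,384,1.5,'pics/w12.png')
"
```

```text
t 16.02 pos [0.6405 0.1524 0.2575] rot [-1.572e+00  1.000e-03 -8.100e-01] q [-0.17  0.57 -0.24  1.48  0.14  1.11 -1.25] F [-0.1 -0.6 -3.2] w 0.0166
(0.642, 0.1525, 0.191, 0.76) -> [ 0.001  0.001 -0.001] [ 1.  66.5  1.3]
```

View pics/w12.png

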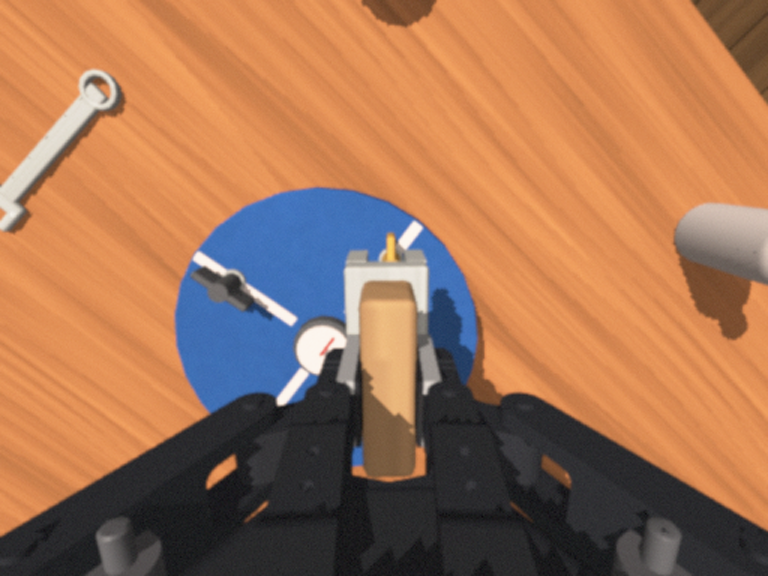

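The wing is at (391,245), parallel to the slot and within about 2 mm of its centre. Descend and turn home.

Emit:
send_rows(
  series="0 0 0 1 15 1 0; 0 0 0 1 30 1 0; 0 0 0 1 45 1 0; 0 0 0 1 60 1 0; 0 0 0 1 67 1 0; 0 0 0 1 67 1 0; 0 0 0 1 67 1 0",
)

```text
clock: 16.65
position: [0.6425, 0.1525, 0.1918]
tool_rot: [-1.571, -0.0, -0.809]
force: [-0.3, 0.7, -3.2]
grip_width: 0.0163
```

Emit:
send_rows(
  series="0 0.08 0 0 0 0 0; 0 0.16 0 0 0 0 0; 0 0.24 0 0 0 0 0; 0 0.32 0 0 0 0 0; 0 0.40 0 0 0 0 0; 0 0.48 0 0 0 0 0; 0 0.56 0 0 0 0 0; 0 0.64 0 0 0 0 0; 0 0.72 0 0 0 0 0; 0 0.80 0 0 0 0 0; 0 0.86 0 0 0 0 0; 0 0.92 0 0 0 0 0; 0 0.97 0 0 0 0 0; 0 1.0 0 0 0 0 0; 0 1.0 0 0 0 0 0; 0 1.0 0 0 0 0 0",
)

```text
clock: 17.98
position: [0.6432, 0.1516, 0.1927]
tool_rot: [-1.569, -0.0, -1.81]
force: [1.0, -6.0, -2.8]
grip_width: 0.0167
```

Emit:
send_rows(
  series="0 -0.07 0 0 0 0 0; 0 -0.16 0 0 0 0 0; 0 -0.20 0 0 0 0 0; 0 -0.20 0 0 -10 0 0; 0 -0.20 0 0 -30 0 0; 0 -0.20 0 0 -50 0 0; 0 -0.20 0 0 -68 0 0; 0 -0.20 0 0 -68 0 0; 0 -0.20 0 0 -68 0 0",
)

```text
clock: 18.73
position: [0.6431, 0.1527, 0.261]
tool_rot: [-1.568, 0.001, -1.61]
force: [0.5, -0.9, -3.6]
grip_width: 0.0165
```

```bash
python3 -c "
from plan import *
plan((.423,-.2545,.26,-.05),(.43,-.1,.26,-.05))
im=cams.grab_frame('side');crop(im,150,60,310,190,4,'pics/s13.png')
im=cams.grab_frame('wrist');crop(im,0,0,512,384,1.5,'pics/w13.png')
"
```

```text
t 18.73 pos [0.6431 0.1527 0.261 ] rot [-1.568e+00  1.000e-03 -1.610e+00] q [-0.3   0.56 -0.03  1.48  0.02  1.1  -1.95] F [ 0.5 -0.9 -3.6] w 0.0165
(0.423, -0.2545, 0.26, -0.05) -> [-0.003  0.01  -0.001] [ 4.156e+02  1.000e-01 -2.038e+02]
(0.43, -0.1, 0.26, -0.05) -> [-0.003  0.01  -0.001] [ 2.609e+02  2.000e-01 -2.029e+02]
```

View pics/s13.png

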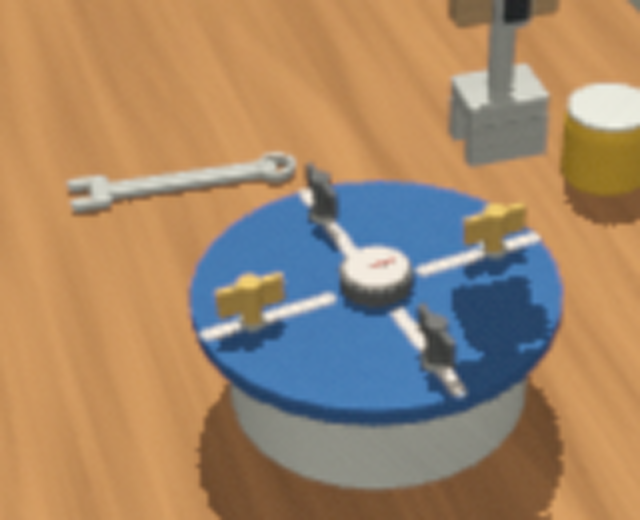

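View pics/w13.png

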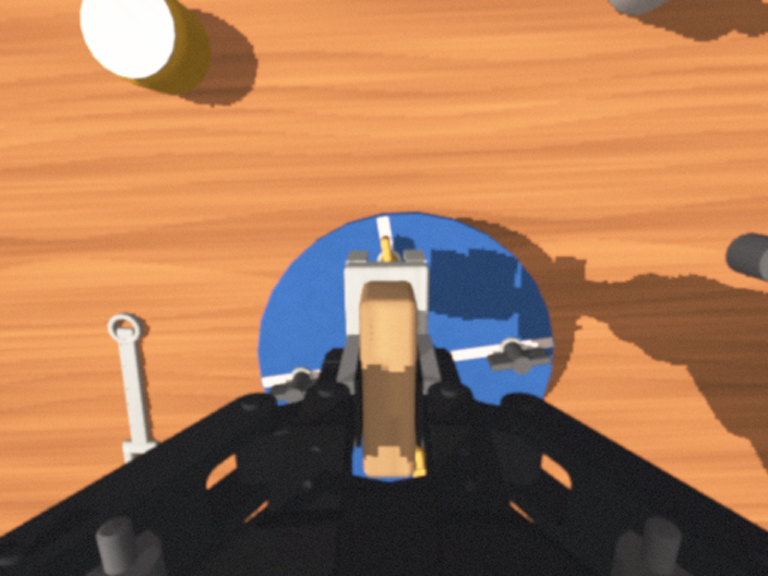

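Both brass wings lie along their white lines in the side view, at (250,295) and (495,228). Next I'll carry the wrench to clear bench near (0.43, -0.12).

```bash
python3 -c "
from plan import *
plan((.43,-.12,.26,-.04))
C=cal('top');print(proj(C,[.43,-.12,0]))"
```

```text
t 18.83 pos [0.6423 0.1525 0.2589] rot [-1.571 -0.    -1.61 ] q [-0.3   0.56 -0.03  1.48  0.02  1.1  -1.95] F [ 0.4 -0.3 -4.5] w 0.0168
(0.43, -0.12, 0.26, -0.04) -> [0.001 0.001 0.   ] [ 280.5   -0.9 -201.5]
[[257.41139044 238.22294207]]
```

Emit:
send_rows(
  series="0 0 0 15 0 -11 0; 0 0 0 40 0 -29 0; 0 0 0 67 0 -48 0; 0 0 0 95 0 -68 0; 0 0 0 123 0 -88 0; 0 0 0 151 0 -108 0; 0 0 0 179 0 -129 0; 0 0 0 207 0 -149 0; 0 0 0 235 0 -169 0; 0 0 0 260 0 -187 0; 0 0 0 274 0 -197 0; 0 0 0 280 0 -201 0; 0 0 0 280 0 -201 0; 0 0 0 280 0 -201 0; 0 0 0 280 0 -201 0",
)

```text
clock: 20.08
position: [0.4318, -0.1186, 0.2591]
tool_rot: [-1.571, 0.0, -1.608]
force: [0.5, 0.4, -4.0]
grip_width: 0.017
```

```bash
python3 -c "
from plan import *
from pot import *
C=cal('top');im=cams.grab_frame('top');crop(im,50,105,190,240,5,'pics/t14.png')
for g in ([.644,.152],[.475,.133]): print(brass(im,C,np.array(g)))
plan((.43,-.12,.12,-.04),(.43,-.12,.0955,-.04))"
```

```text
(array([0.64613145, 0.15441639]), np.float64(0.11738327747561117), 106, array([0.01104293, 0.03743609]))
(array([0.47548544, 0.13456864]), np.float64(0.11398807535776401), 113, array([0.01124526, 0.03639624]))
t 20.13 pos [ 0.4317 -0.1186  0.2591] rot [-1.571  0.    -1.608] q [ 0.1   0.22  0.04  2.03 -0.01  0.9  -1.46] F [-0.4 -0.3 -3.7] w 0.0168
(0.43, -0.12, 0.12, -0.04) -> [ 0.     0.003 -0.   ] [  1.5 139.1  -1.7]
(0.43, -0.12, 0.0955, -0.04) -> [ 0.     0.003 -0.   ] [  1.5 163.6  -1.7]
```

View pics/t14.png

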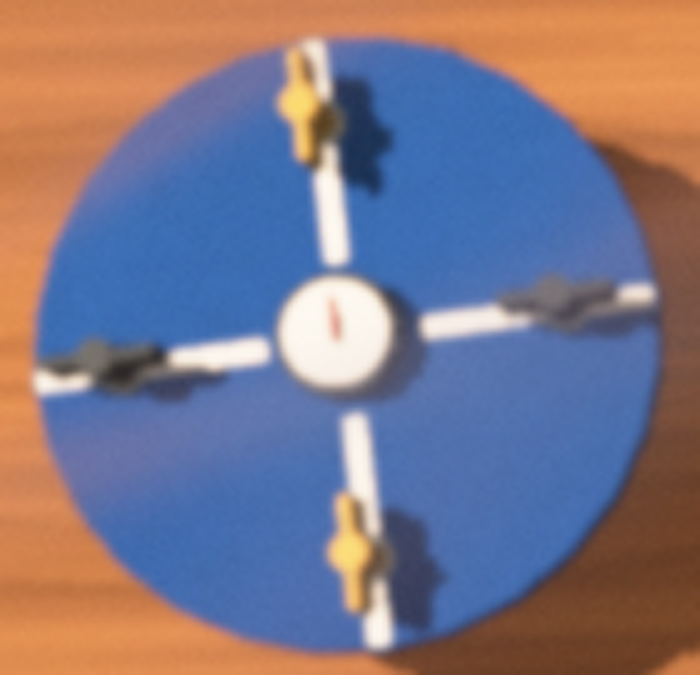

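Top view: wings at 0.117 and 0.114 rad, white line at 0.112 rad, so both values are about 1.4 and home. Lowering the wrench.

Emit:
send_rows(
  series="0 0 0 0 20 0 0; 0 0 0 0 50 0 0; 0 0 0 0 80 0 0; 0 0 0 0 110 0 0; 0 0 0 0 135 0 0; 0 0 0 0 150 0 0; 0 0 0 0 156 0 0; 0 0 0 0 160 0 0; 0 0 0 0 162 0 0; 0 0 0 0 162 0 0; 0 0 0 0 162 0 0",
)

```text
clock: 21.05
position: [0.4316, -0.1196, 0.098]
tool_rot: [-1.57, -0.0, -1.609]
force: [0.5, -0.0, -4.4]
grip_width: 0.0166
```

```bash
python3 -c "
from plan import *
for i in range(1): plan((.43,-.12,.0955,-.04))
im=cams.grab_frame('side');crop(im,130,60,380,330,2.2,'pics/s15.png')
plan((.43,-.12,.0955,-.04))"
```

```text
t 21.05 pos [ 0.4316 -0.1196  0.098 ] rot [-1.57  -0.    -1.609] q [ 0.12  0.49  0.02  2.17 -0.02  0.48 -1.45] F [ 0.5 -0.  -4.4] w 0.0166
(0.43, -0.12, 0.0955, -0.04) -> [-0.001  0.002  0.   ] [ 0.4  2.5 -1.6]
t 21.1 pos [ 0.4316 -0.1197  0.0981] rot [-1.569 -0.    -1.609] q [ 0.12  0.49  0.02  2.17 -0.02  0.48 -1.45] F [-0.4  0.1 -3.4] w 0.0167
(0.43, -0.12, 0.0955, -0.04) -> [-0.001  0.002  0.   ] [ 0.4  2.6 -1.6]
```

View pics/s15.png

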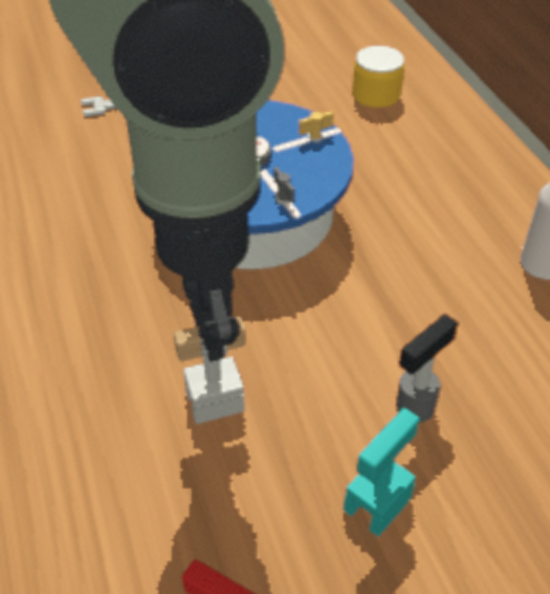

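Still hanging (force −4 N) and about 2–3 mm up, with clear bench around it. I'll step down to contact.

Emit:
send_rows(
  series="0 0 0 0 1 0 0; 0 0 0 0 2 0 0; 0 0 0 0 3 0 0; 0 0 0 0 3 0 0",
)

```text
clock: 21.43
position: [0.4317, -0.1195, 0.0955]
tool_rot: [-1.569, 0.0, -1.609]
force: [-5.6, 3.2, 29.6]
grip_width: 0.0166
```

Contact made at 30 N. I'll ease off by 0.8 mm and release.

Emit:
send_rows(
  series="0 0 0 0 -0.8 0 0; 0 0 0 0 -0.8 0 0; 0 0 0 0 -0.8 0 0.25; 0 0 0 0 -0.8 0 0.35; 0 0 0 0 -0.8 0 0.5; 0 0 0 0 -0.8 0 0.5; 0 0 0 0 -0.8 0 0.5; 0 0 0 0 -0.8 0 0.5",
  force=20,
)

```text
clock: 22.1
position: [0.4311, -0.1197, 0.0951]
tool_rot: [-1.571, -0.0, -1.609]
force: [-0.1, -0.3, 0.3]
grip_width: 0.0426
```

Emit:
send_rows(
  series="0 0 0 0 -10 0 0.5; 0 0 0 0 -30 0 0.5; 0 0 0 0 -60 0 0.5; 0 0 0 0 -95 0 0.5; 0 0 0 0 -130 0 0.5; 0 0 0 0 -150 0 0.5; 0 0 0 0 -150 0 0.5; 0 0 0 0 -150 0 0.5",
)

```text
clock: 22.77
position: [0.4315, -0.1197, 0.2459]
tool_rot: [-1.569, -0.0, -1.609]
force: [-0.1, 0.1, -0.3]
grip_width: 0.0428
```

```bash
python3 -c "
from plan import *
plan((.43,-.12,.0955,-.04))
im=cams.grab_frame('side');crop(im,100,40,340,280,2.4,'pics/s16.png')
im=cams.grab_frame('wrist');crop(im,0,0,512,384,1.5,'pics/w16.png')
"
```

```text
t 22.77 pos [ 0.4315 -0.1197  0.2459] rot [-1.569 -0.    -1.609] q [ 0.1   0.23  0.04  2.04 -0.01  0.86 -1.46] F [-0.1  0.1 -0.3] w 0.0428
(0.43, -0.12, 0.0955, -0.04) -> [-0.002  0.002  0.   ] [  0.3 150.4  -1.8]
```

View pics/s16.png

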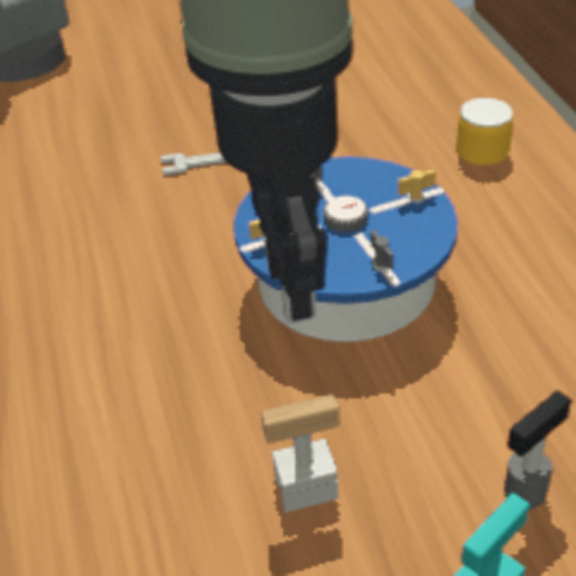

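View pics/w16.png

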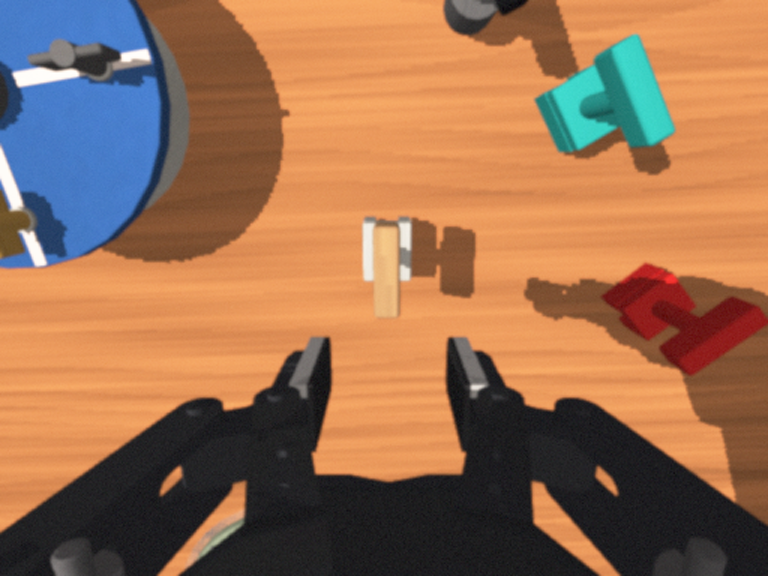

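The wrench stands upright and released (side crop (302,455), wrist (387,265)), the gripper is clear, and both screws are home. Handing in.

```bash
python3 -c "
from workcell import bot
print(bot.job_done())"
```

```text
the job is handed in; nothing more can be done
None
```

I handed the job in at about 23 s of the 64 s allowed; the interface gave no verdict. I gripped the wooden-handled wrench and turned screw_b about halfway, then screw_a about halfway. I then crossed back to bring screw_b home, and last brought screw_a home, lifting the wrench clear each time.

- **Screws:** the last top view put the wings at 0.117 rad (screw_a) and 0.114 rad (screw_b), against a white line at 0.112 rad. Both values are therefore about 1.4.
- **Wrench:** it stands upright on the bench near (0.43, -0.12), released. The gripper is about 150 mm above where it let go, and the wrist reads close to zero force.
- **Pot contact:** no picture or force reading showed the gripper on the pot.
- **Disagreements:** the top and wrist cameras differed by about 2–3 mm on the screw positions, so I aimed between them and it stayed within the slot's play. While screw_b was halfway, the arm partly hid it from the top camera, which gave 0.96. I relied on the wrist view, about 0.74, which its later fit in the slot agreed with.
- **Set-down:** the wrench met the bench at about 30 N, so I eased off before letting go.

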